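# Close the guard of the loaded tube mixer

## Robot

A 7-joint arm with a two-finger parallel gripper is mounted at the origin on the work surface. World frame = base frame: x ahead of the robot, y to its left, z up, the work surface at z = 0. Lengths are in m, angles in degrees, forces in N, time in s.
With the tool pointing down it reaches from about 0.425 to 0.875 m from the base axis. Payload 4.7 kg.
Tool frame: the origin (TCP) lies at the very end of the fingers, on their centre line; the grasp point (between the pads) lies env.hold_point_z behind it (env.hold_point_z is the distance from the TCP to the grasp point, in m); z points along the fingers, y is the line along which they close (so a half turn about z gives the same grasp; the last joint's range is limited). The gripper opens to 87 mm and grips with 3 to 60 N. Pads are 19 mm wide; open, the fingers measure 117 mm over their backs; the gripper's body (75 mm by 190 mm) begins 51 mm behind the grasp point.
Start: joints at [0.808, 18.392, -4.016, 83.108, 1.295, 78.541, -3.26], TCP at [0.65, -0, 0.223] pointing down, gripper open.
Joint ranges: [-163.93, 163.93], [-17.29, 119.83], [-79.2, 71.16], [3.27, 140.29], [-89.18, 269.18], [5.43, 117.66], [-154.24, 154.24]. Speed limits (degrees/s): [147.25, 147.25, 180, 180, 180, 180, 180].

## Interface

Orientations are given as [roll, pitch, yaw] about the fixed x, y, z axes, in that order (R = Rz(yaw) Ry(pitch) Rx(roll)).
In Python, from cell import env gives the robot as it stands.
- The arm moves only by the shell command python3 -m jog 'ROWS' [FORCE]. ROWS is JSON, a list of rows, each an object with "dp": the shift along the tool's x, y, z in cm, a list of three; "twist": the turn about the tool's z in degrees; "fingers": the opening, from 0 (shut) to 1 (fully open). A call has 1 to 8 rows; each row is the pose to reach, as a shift and turn from the pose commanded when the call began, along the tool's axes at that moment; what a row does not reach only later rows make up. A row lasts 1/8 s, in which the tool goes at most 62.5 mm and 10.7 degrees, less where a joint would pass 70% of its speed; a pose out of reach is approached as far as the arm can. A call with a gripper value outside its range is refused whole. The fingers move at their own pace and stop on an object; FORCE is the grip in N (left out, the last holds). Time passes only in rows, so rows that repeat a pose let the fingers close. It gives the time, the measured TCP pose, the force, the opening and the grip force at its end, in the units of the state.
- env.get_obs(): the state, without advancing time (a new reading comes with each control period).
- env.read_camera(name): name is "scene" or "side" or "wrist"; returns a dict with "pixels" (384x512x3 uint8, blue, green, red), "depth" (384x512 float32, m along the optical axis (not along the pixel's ray), 0 where there is no reading), "fx", "fy", "cx", "cy" (pixels), "k1" (the pictures are not rectified: a ray, as slopes to the right and down, at radius r is drawn at 1 + k1 r^2 times it, then the intrinsics apply), "rvec" (rotation vector, rad) and "tvec" (3), from world to camera coordinates, as OpenCV has them. Camera axes: x right, y down, z forward; pixel columns grow to the right and rows downward; lengths in m; the calibration is good to about 2 mm. A picture is of the moment at which its call begins.
- env.sign_off(): hands the job in; it is judged then, once.
The state is a dict: "time_s": time; "qpos": joint angles; "joint_velocities": joint speeds; "effort": joint torques, N m; "tool_pos": TCP position; "tool_rot": TCP orientation; "force": force on the tool from outside, world axes, zero at the start; "wrist_torque": the same for the moment, N m; "grip_width": finger opening in m; "grasp_force": force on a finger pad.
Only numpy, scipy, OpenCV 4.12 (cv2) and the standard library are available. Lean on these libraries where they do the work, as an engineer would, in place of code of your own. Each camera call takes 0.05 s, during which the arm holds its last target. There are 200 camera calls.

## Task

Two identical tube mixers stand on the lab bench with their amber sliding guards open. Push the guard of the mixer that holds the tubes (the coloured caps under the guard) fully home until its latch clicks and holds it. Leave the empty mixer's guard where it is, and leave the reagent bottle standing where it is.

Things in the scene. Friction and masses are not known exactly. Their poses are not given: they have to be found in the camera images.
- loaded_guard (a joint): Amber sheet guard of the fixed mixer holding tubes (yellow, green caps): metres open, 0 home, starts 0.08-0.12. Slides level, away from the robot to close; friction 1.5 N, stays where left. From 20 mm open a bump meets a spring pawl in the black housing; about 8 N carries it over the pawl at 10 mm (yellow pin rises, drops), then the pawl snaps it home to its stop. Short of that: not latched.
- loaded_handle (a point): Middle of the top edge of that guard's orange handle, 156 mm above the bench; +x along the closing travel, z up. The handle is an upright tab 60 mm wide (y), 10 thick (x), 40 tall, on the guard's edge nearest the robot. Behind it (-x): only the mixer's flat deck, 75 mm above the bench, between rails 156 mm apart and 120 mm high. Mixer 320 x 180 mm; guard sheet's top at 116 mm.
- bottle: Amber glass reagent bottle with white cap, 64 mm diameter, 130 mm tall, standing loose on the bench beside the mixers; origin at the centre of its underside, z up. To be left standing where it is.
- empty_handle (a point): Middle of the top edge of the orange handle of the other mixer's guard, 156 mm high, same build and axes; that guard also starts 80 to 120 mm open, but its tube block is bare, with only dark holes. To be left as it is.
Mind the look-alikes: they are no part of the job. What is shaped like the bottle but green or turquoise is not meant.

How it is judged (in metres and radians):
At the end, for the whole second after the job is handed in: The guard of the mixer with the tubes is latched home (within 5 mm of its stop, past the pawl), the empty mixer's guard is within 15 mm of where it started, and the bottle stands upright (within 10 degrees) within 30 mm of where it was (value of joint loaded_guard below 0.005 m and distance of empty_handle from where it was at the start of the episode below 0.015 m and distance of bottle from where it was at the start of the episode below 0.03 m and angle between bottle's own z axis and vertical below 0.17 rad); the robot touches nothing.
It fails at once if the empty mixer's guard is pushed or pulled (more than 15 mm) (distance of empty_handle from where it was at the start of the episode above 0.015 m).
It fails at once if the bottle is knocked over (angle between bottle's own z axis and vertical above 0.5 rad).
It also fails if it takes over 32 s, if anything falls off the work surface, if the arm or the gripper's body presses on something with over 40 N, if the wrist force passes 120 N, or if a joint passes its speed limit or range.

## Working session

There is one attempt and no reset: what is moved stays moved. The work goes in short steps, Python scripts to look and compute and a shell command to move; the robot and the scene stay as the last step left them, time stands still between calls to the robot, and variables do not carry over. Pictures are saved under pics/ and viewed, at most 10 in all, crops included, and the job is handed in when it is done.

```bash
mkdir -p pics; cat > h.py <<'E'
import numpy as np, cv2
from cell import env
def pts(c):
    H,W=c['depth'].shape
    K=np.array([[c['fx'],0,c['cx']],[0,c['fy'],c['cy']],[0,0,1]])
    u,v=np.meshgrid(np.arange(W),np.arange(H))
    n=cv2.undistortPoints(np.stack([u,v],-1).reshape(-1,1,2).astype(float),K,np.array([c['k1'],0,0,0,0.])).reshape(H,W,2)
    R=cv2.Rodrigues(np.array(c['rvec'],float))[0]; t=np.array(c['tvec'],float).ravel()
    d=c['depth'][...,None]
    P=np.concatenate([n*d,d],-1)
    return (P-t)@R, n, R, t
E
python3 - <<'E'
from h import *
for n in("scene","side"):
    c=env.read_camera(n); cv2.imwrite(f"pics/{n}0.png",c['pixels']); np.savez(n+"0.npz",**c)
print(env.get_obs())
E
```

```text
{'time_s': 0.1, 'qpos': array([ 0.80850926, 18.4329022 , -4.01636776, 83.1683089 ,  1.2969649 ,
       78.54099011, -3.26122173]), 'joint_velocities': array([ 0.04180483, -0.16279579, -0.06267085, -0.14021768, -0.11488643,
        0.02495558, -0.05394311]), 'effort': array([ 1.37795760e-04, -4.92569017e+01, -4.06077392e-01, -3.13399816e+01,
       -6.42974046e-02,  3.95253638e-02,  6.49213871e-05]), 'tool_pos': array([ 6.49501836e-01, -6.01967342e-05,  2.21589188e-01]), 'tool_rot': array([-1.79903145e+02,  7.17645051e-03,  9.00010639e+01]), 'force': array([-0.57045248,  0.64314348,  0.15492459]), 'wrist_torque': array([ 0.03119436, -0.03184394, -0.01317956]), 'grasp_force': 0.0, 'grip_width': 0.08698254118843746}
```

View pics/scene0.png

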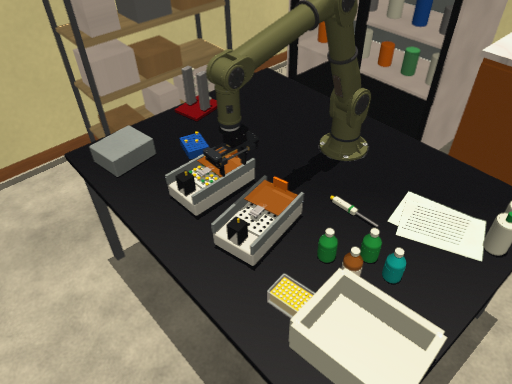

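View pics/side0.png

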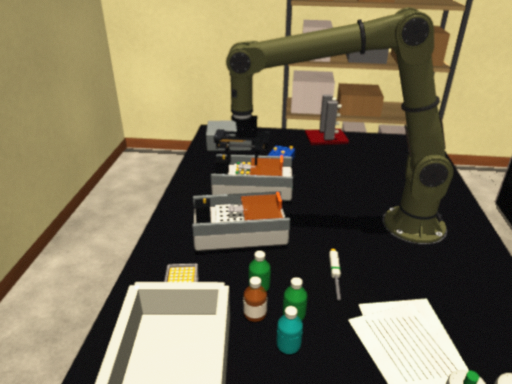

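Candidates in the scene view: the handle of the far mixer, around (235,160), whose block shows yellow and green caps (loaded), and the handle of the near mixer, around (283,183), with dark holes only (empty). Look-alikes for the amber bottle at (353,262) are the green ones at (328,245) and (372,245) and the turquoise one at (395,265). I'll check the loaded choice in a crop.

```bash
python3 - <<'E'
from h import *
for n in("scene","side"):
    c=dict(np.load(n+"0.npz")); P=pts(c)[0]
    hsv=cv2.cvtColor(c['pixels'],cv2.COLOR_BGR2HSV)
    m=((hsv[...,0]<16)&(hsv[...,1]>150)&(hsv[...,2]>80)&(c['depth']>0)).astype(np.uint8)
    k,l,s,ce=cv2.connectedComponentsWithStats(m)
    for i in range(1,k):
        if s[i,4]>25:
            Q=P[l==i]
            if Q[:,0].mean()<0.2 or Q[:,0].mean()>1.2: continue
            print(n,s[i],Q.min(0).round(3),Q.max(0).round(3))
            T=Q[Q[:,2]>.13]; 
            if len(T): print('  top',len(T),np.median(T,0).round(3),T.min(0).round(3),T.max(0).round(3))
    v,u,sz={"scene":(slice(140,265),slice(160,310),4),"side":(slice(140,255),slice(185,305),5)}[n]
    im=cv2.resize(c['pixels'][v,u],None,fx=sz,fy=sz,interpolation=cv2.INTER_CUBIC); cv2.imwrite(f"pics/{n}c.png",im)
E
```

```text
scene [   0  134   91   48 1012] [ 0.558 -2.02  -0.769] [ 1.256 -1.947 -0.638]
scene [225 150  13   8  34] [ 0.39  -0.306 -0.002] [0.686 0.027 0.306]
  top 11 [ 0.518 -0.153  0.144] [ 0.514 -0.159  0.136] [0.686 0.027 0.306]
scene [197 157  25  20 141] [ 0.608 -0.249  0.109] [0.738 0.032 0.298]
  top 15 [ 0.736 -0.008  0.289] [ 0.701 -0.035  0.221] [0.738 0.032 0.298]
scene [224 156  18  18 174] [ 0.477 -0.182  0.073] [0.707 0.041 0.301]
  top 6 [ 0.608 -0.006  0.232] [ 0.606 -0.011  0.221] [0.707 0.041 0.301]
scene [ 244  176   53   40 1107] [ 0.375 -0.058 -0.008] [0.65  0.203 0.157]
  top 93 [0.517 0.106 0.146] [0.501 0.073 0.13 ] [0.527 0.134 0.157]
scene [344 253  19  18 239] [0.536 0.465 0.064] [0.587 0.523 0.11 ]
side [332 129  15  13  68] [ 0.194 -0.824  0.009] [ 0.27  -0.662  0.027]
side [305 130  21  13  88] [ 0.306 -0.794  0.015] [ 0.408 -0.642  0.041]
side [250 156  33  20 510] [ 0.509 -0.257  0.087] [0.638 0.016 0.252]
  top 38 [ 0.515 -0.153  0.156] [ 0.509 -0.199  0.131] [0.605 0.016 0.252]
side [241 192  41  28 915] [ 0.496 -0.102  0.   ] [0.645 0.197 0.161]
  top 62 [0.51  0.116 0.153] [0.502 0.078 0.13 ] [0.519 0.134 0.161]
side [244 287  23  19 324] [ 0.523  0.412 -0.   ] [0.581 0.524 0.112]
```

View pics/scenec.png

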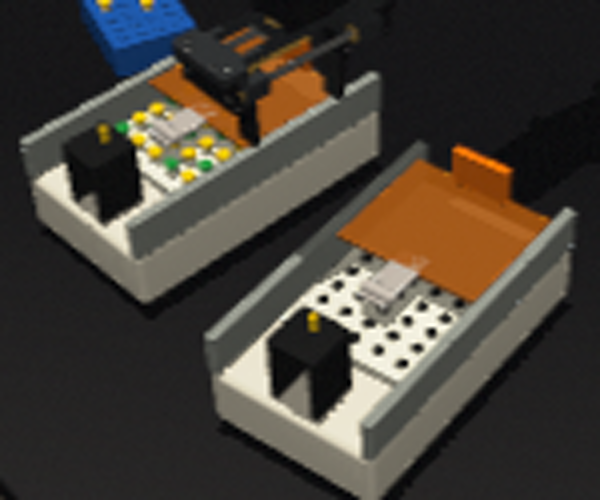

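View pics/sidec.png

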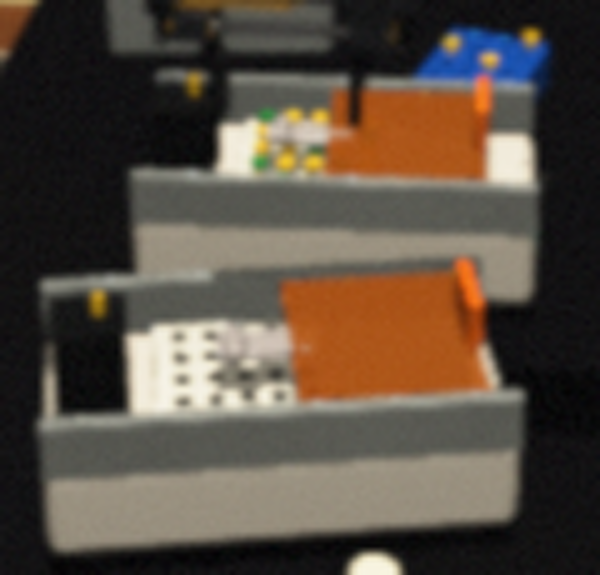

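The crop confirms it: the far mixer, at scene (210,180) and y ≈ -0.15, holds the yellow and green caps and is the target. The near one, at y ≈ 0.11, has bare holes. Next is the mixer's yaw from its rails, and the handle point.

```bash
python3 - <<'E'
from h import *
print(env.hold_point_z)
for n in("scene","side"):
    c=dict(np.load(n+"0.npz")); P,nn,R,t=pts(c)
    hsv=cv2.cvtColor(c['pixels'],cv2.COLOR_BGR2HSV)
    A=P.reshape(-1,3); sat=hsv[...,1].ravel(); h=hsv.reshape(-1,3)
    for nm,y0,y1 in(("load",-.29,-.02),("empty",-.02,.26)):
        q=A[(A[:,2]>.112)&(A[:,2]<.124)&(A[:,0]>.4)&(A[:,0]<.9)&(A[:,1]>y0)&(A[:,1]<y1)&(sat<60)]
        r=cv2.minAreaRect(q[:,:2].astype(np.float32)*1000)
        print(n,nm,len(q),np.round(r[0]),np.round(r[1]),round(r[2],1))
        # handle rays on z=.156 : top rows
        o=(A[:,2]>.125)&(A[:,2]<.17)&(A[:,0]>.48)&(A[:,0]<.55)&(A[:,1]>y0)&(A[:,1]<y1)&(h[:,0]<16)&(h[:,1]>150)&(h[:,2]>70)
        T=A[o]; 
        if len(T): print('  handle',T.mean(0).round(3),T[:,1].min(),T[:,1].max(), 'fit yaw', np.degrees(np.polyfit(T[:,1],T[:,0],1)[0]).round(1))
E
```

```text
0.0187
scene load 441 [ 634. -172.] [321. 187.] 2.2
  handle [ 0.519 -0.159  0.138] -0.1733478873914924 -0.15029628298979136 fit yaw -9.0
scene empty 642 [649. 134.] [322. 183.] 12.5
  handle [0.516 0.106 0.143] 0.07256957958563474 0.13351781730473555 fit yaw -13.0
side load 446 [ 631. -171.] [317. 194.] 2.0
  handle [ 0.514 -0.162  0.149] -0.19896433549041562 -0.14216922241849247 fit yaw -0.6
side empty 719 [643. 135.] [317. 192.] 12.2
  handle [0.511 0.113 0.146] 0.07798963919788013 0.1349094529966073 fit yaw -15.1
```

```bash
python3 -m jog '[{"dp":[-4.5,-4.5,0],"twist":0,"fingers":0},{"dp":[-9,-9,0],"twist":-1,"fingers":0},{"dp":[-13,-13.5,0],"twist":-2,"fingers":0},{"dp":[-17.7,-18,0],"twist":-2,"fingers":0},{"dp":[-17.7,-18,0],"twist":-2,"fingers":0},{"dp":[-17.7,-18,3],"twist":-2,"fingers":0},{"dp":[-17.7,-18,3],"twist":-2,"fingers":0},{"dp":[-17.7,-18,3],"twist":-2,"fingers":0}]' 10
python3 - <<'E'
from h import *
o=env.get_obs(); print(o['tool_pos'],o['tool_rot'],o['grip_width'],o['force'])
for n in("side","wrist","scene"):
    c=env.read_camera(n); np.savez(n+"1.npz",**c); 
    P=pts(c)[0];h=cv2.cvtColor(c['pixels'],cv2.COLOR_BGR2HSV)
    m=(P[...,2]>.125)&(P[...,2]<.17)&(P[...,0]>.48)&(P[...,0]<.57)&(P[...,1]<-.1)&(P[...,1]>-.24)&(h[...,0]<16)&(h[...,1]>150)&(h[...,2]>70)
    T=P[m]
    if len(T): print(n,len(T),np.median(T,0),T.min(0),T.max(0))
    cv2.imwrite(f"pics/{n}1.png",c['pixels'])
E
```

```text
time_s: 1.1
tool_pos: [0.4707, -0.1764, 0.1931]
tool_rot: [180.0, 0.0, 92.1]
force: [0.7, 0.0, 0.3]
grip_width: 0.0149
grasp_force: 0.0
[ 0.47068789 -0.17644773  0.19307211] [1.79984963e+02 2.50550160e-03 9.20718775e+01] 0.014925463530259912 [0.69619187 0.04061348 0.2928174 ]
side 29 [ 0.51322604 -0.1548705   0.154984  ] [ 0.50855835 -0.19100934  0.12871101] [ 0.51809151 -0.14423194  0.160722  ]
wrist 983 [ 0.51028358 -0.16132969  0.15100918] [ 0.50859861 -0.19537851  0.12509788] [ 0.51938402 -0.15002011  0.15698054]
scene 80 [ 0.52072067 -0.17485254  0.14336137] [ 0.51158121 -0.20731816  0.12515518] [ 0.52778316 -0.14712362  0.15727195]
```

View pics/wrist1.png

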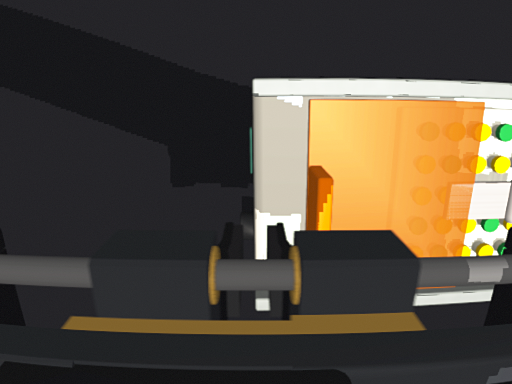

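The wrist view shows the loaded guard with its caps at the right (430–505, 130–250). The handle is at (320,200), and the closed fingers are about 2 cm behind it at (255,240). Descending, then starting to push.

```bash
python3 -m jog '[{"dp":[0,0,3],"twist":0,"fingers":0},{"dp":[0,0,6],"twist":0,"fingers":0},{"dp":[0,0,6],"twist":0,"fingers":0},{"dp":[0,0,6],"twist":0,"fingers":0}]'
python3 -m jog '[{"dp":[0,1.2,0],"twist":0,"fingers":0},{"dp":[0,2.2,0],"twist":0,"fingers":0},{"dp":[0,3.2,0],"twist":0,"fingers":0},{"dp":[0,4.2,0],"twist":0,"fingers":0},{"dp":[0,5.2,0],"twist":0,"fingers":0},{"dp":[0,6.2,0],"twist":0,"fingers":0},{"dp":[0,7.2,0],"twist":0,"fingers":0},{"dp":[0,7.2,0],"twist":0,"fingers":0}]'
```

```text
time_s: 1.75
tool_pos: [0.471, -0.1773, 0.134]
tool_rot: [179.9, 0.0, 92.0]
force: [-0.2, -0.3, -0.7]
grip_width: 0.0005
grasp_force: 0.0
time_s: 2.75
tool_pos: [0.5431, -0.1744, 0.1324]
tool_rot: [179.9, 0.0, 92.0]
force: [-0.9, -0.3, -0.9]
grip_width: 0.0004
grasp_force: 0.0
```

```bash
python3 -m jog '[{"dp":[0,0.5,0],"twist":0,"fingers":0},{"dp":[0,1,0],"twist":0,"fingers":0},{"dp":[0,1.5,0],"twist":0,"fingers":0},{"dp":[0,1.5,0],"twist":0,"fingers":0}]'
python3 - <<'E'
from h import *
c=env.read_camera("wrist"); cv2.imwrite("pics/wrist2.png",c['pixels'])
P=pts(c)[0];h=cv2.cvtColor(c['pixels'],cv2.COLOR_BGR2HSV)
m=(P[...,2]>.125)&(P[...,2]<.16)&(P[...,0]>.48)&(P[...,0]<.7)&(P[...,1]<-.1)&(P[...,1]>-.24)&(h[...,0]<16)&(h[...,1]>150)&(h[...,2]>70)
T=P[m]; print(len(T),np.percentile(T,[1,50,99],axis=0) if len(T) else '')
E
```

```text
time_s: 3.25
tool_pos: [0.5576, -0.174, 0.1326]
tool_rot: [180.0, 0.0, 92.0]
force: [-0.4, 0.4, 0.2]
grip_width: 0.0003
grasp_force: 0.0
949 [[ 0.56648529 -0.16311524  0.12651083]
 [ 0.57071333 -0.14988444  0.15366489]
 [ 0.57648557 -0.14746202  0.15645108]]
```

View pics/wrist2.png

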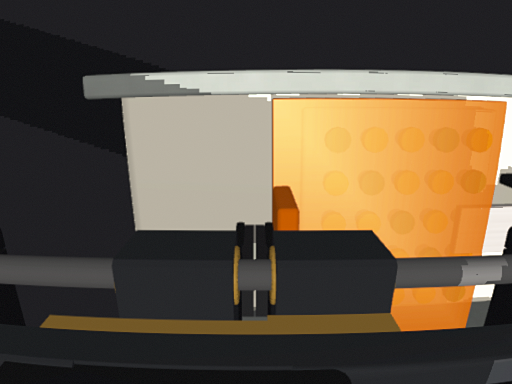

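The guard has moved about 58 mm: the handle at (285,205) is touching the fingers. Pushing on in steps and watching the force.

```bash
python3 -m jog '[{"dp":[0,0.5,0],"twist":0,"fingers":0},{"dp":[0,1,0],"twist":0,"fingers":0},{"dp":[0,1.4,0],"twist":0,"fingers":0}]'; for i in 1; do python3 -m jog '[{"dp":[0,0.2,0],"twist":0,"fingers":0},{"dp":[0,0.4,0],"twist":0,"fingers":0}]'; done; python3 -m jog '[{"dp":[0,0.2,0],"twist":0,"fingers":0},{"dp":[0,0.4,0],"twist":0,"fingers":0}]'; python3 -m jog '[{"dp":[0,0.2,0],"twist":0,"fingers":0},{"dp":[0,0.4,0],"twist":0,"fingers":0}]'
```

```text
time_s: 3.68
tool_pos: [0.5708, -0.1734, 0.1326]
tool_rot: [-180.0, -0.0, 92.0]
force: [-2.1, 0.6, 0.5]
grip_width: 0.0005
grasp_force: 0.9
time_s: 3.92
tool_pos: [0.5758, -0.1734, 0.1328]
tool_rot: [179.9, 0.0, 92.0]
force: [-0.4, 0.0, -1.2]
grip_width: 0.0008
grasp_force: 0.0
time_s: 4.18
tool_pos: [0.5793, -0.1733, 0.1327]
tool_rot: [180.0, 0.0, 92.0]
force: [0.6, 0.5, -0.6]
grip_width: 0.0002
grasp_force: 0.0
time_s: 4.42
tool_pos: [0.5808, -0.1732, 0.1324]
tool_rot: [-179.7, -0.0, 92.0]
force: [-9.1, 0.3, 4.7]
grip_width: 0.0006
grasp_force: 5.2
```

```bash
python3 -m jog '[{"dp":[0,0.2,0],"twist":0,"fingers":0},{"dp":[0,0.2,0],"twist":0,"fingers":0}]'; python3 -m jog '[{"dp":[0,0.2,0],"twist":0,"fingers":0},{"dp":[0,0.2,0],"twist":0,"fingers":0}]';  python3 -m jog '[{"dp":[0,0.2,0],"twist":0,"fingers":0},{"dp":[0,0.2,0],"twist":0,"fingers":0}]'
```

```text
time_s: 4.68
tool_pos: [0.5808, -0.1732, 0.1324]
tool_rot: [-179.5, -0.1, 92.0]
force: [-11.8, 1.7, 7.9]
grip_width: 0.0002
grasp_force: 6.7
time_s: 4.92
tool_pos: [0.5809, -0.1732, 0.1324]
tool_rot: [-179.3, -0.1, 91.9]
force: [-17.6, 2.6, 11.2]
grip_width: 0.0003
grasp_force: 9.7
time_s: 5.18
tool_pos: [0.5809, -0.1732, 0.1324]
tool_rot: [-179.0, -0.1, 91.9]
force: [-22.7, 2.5, 15.1]
grip_width: 0.0002
grasp_force: 12.6
```

22 N against a hard stop, well above the pawl's 8 N, so it is probably home. I'll back off, lift away and check.

```bash
python3 -m jog '[{"dp":[0,-2,0],"twist":0,"fingers":0},{"dp":[0,-4,0],"twist":0,"fingers":0},{"dp":[0,-6,0],"twist":0,"fingers":0},{"dp":[0,-8,-2],"twist":0,"fingers":0},{"dp":[0,-9,-6],"twist":0,"fingers":0},{"dp":[0,-9,-10],"twist":0,"fingers":0},{"dp":[0,-9,-12],"twist":0,"fingers":0},{"dp":[0,-9,-12],"twist":0,"fingers":0}]'
python3 - <<'E'
from h import *
ims=[]
for n in("side","scene","wrist"):
    c=env.read_camera(n); P=pts(c)[0];h=cv2.cvtColor(c['pixels'],cv2.COLOR_BGR2HSV)
    for nm,y0,y1 in(("load",-.25,-.1),("empty",.04,.2)):
        m=(P[...,2]>.125)&(P[...,2]<.16)&(P[...,0]>.48)&(P[...,0]<.7)&(P[...,1]<y1)&(P[...,1]>y0)&(h[...,0]<16)&(h[...,1]>150)&(h[...,2]>70)
        T=P[m]; print(n,nm,len(T),np.percentile(T,[2,50,98],axis=0).round(3).tolist() if len(T) else '')
    if n=="side": ims.append(cv2.resize(c['pixels'][140:255,185:305],(440,420)))
    if n=="scene": ims.append(cv2.resize(c['pixels'][130:235,150:240],(360,420)))
cv2.imwrite("pics/after.png",np.hstack(ims))
E
```

```text
time_s: 6.18
tool_pos: [0.5002, -0.1763, 0.2544]
tool_rot: [179.8, 0.1, 92.0]
force: [-0.5, -0.0, 0.2]
grip_width: 0.0004
grasp_force: 0.0
side load 33 [[0.59, -0.203, 0.129], [0.595, -0.155, 0.154], [0.619, -0.14, 0.159]]
side empty 66 [[0.502, 0.08, 0.127], [0.51, 0.117, 0.15], [0.519, 0.136, 0.159]]
scene load 77 [[0.594, -0.202, 0.127], [0.601, -0.171, 0.146], [0.606, -0.144, 0.157]]
scene empty 109 [[0.506, 0.076, 0.126], [0.516, 0.106, 0.145], [0.524, 0.133, 0.157]]
wrist load 1272 [[0.589, -0.205, 0.126], [0.591, -0.173, 0.15], [0.597, -0.147, 0.156]]
wrist empty 0
```

View pics/after.png

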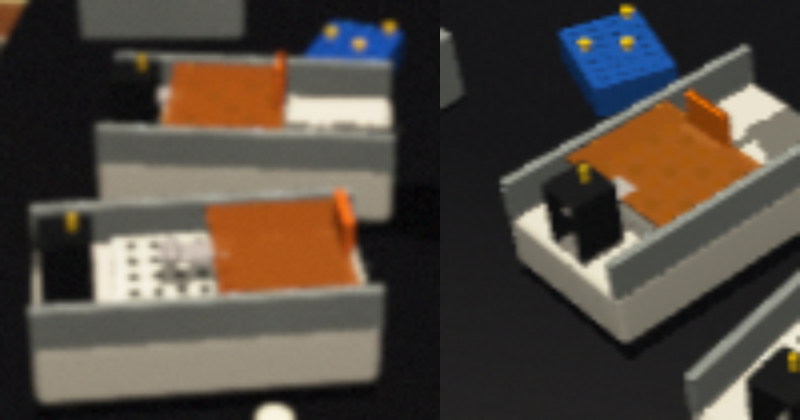

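The handle moved about 81 mm, from rear face x = 0.509 to 0.590. At the end it did not move between 9 N and 23 N, which is a rigid stop rather than the 8 N spring pawl. The force also fell to zero over the last 10 mm before the stop, which fits the pawl snapping the guard home ahead of the fingers. In the picture the tongue enters the housing at scene-crop (625,188) and all the caps are covered. The empty handle reads the same as before, and the robot is clear of everything.

```bash
python3 -c "
from cell import env
print(env.sign_off())"
```

```text
the job is handed in; nothing more can be done
None
```

I pushed the loaded mixer's guard about 81 mm to a hard stop and handed the job in; the forces point to it being latched, but I didn't see the pin drop or pull-test it. The empty guard measured unmoved, and the arm never went near the bottle.

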